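# Unlatch the charged battery pack from its bench charger

### The job

On the workbench stand two battery chargers: take the charged pack from the one with the green lamp. First push that charger's toggle switch all the way over to off (towards the pack), then pinch the pack's two orange side catches together and, keeping both pressed, lift the pack straight up out of the well without wrenching it. Finish still holding it by the catches, upright and still, over its charger with its foot about 8 cm clear of the charger's top; leave the red-lamp charger, its pack and everything else on the bench as they are.

Things in the scene. Friction and masses are not known exactly. Their poses are not given: they have to be found in the camera images.
- charger_green: the bench charger whose round lamp is GREEN. Box 175 x 100 x 60 mm (x, y, z), black with a light grey top, screwed down. Origin: centre of its underside; +x runs from its switch and lamp end to its battery end (away from the robot, within 20 degrees), z up. The chargers differ only in the lamp; either may stand left or right
- charger_red: the other charger, same shape, with a RED lamp (pack still charging); to be left alone
- socket_green (a point): point on the top face of the green-lamp charger (60 mm above the bench) at the centre of its battery well, 35 mm along +x from the charger's origin. The well fits the pack's stem with 1.2 mm play on each side
- switch_tip_green (a point): centre of the blue ball, 18 mm across, on the green-lamp charger's toggle: a steel stalk 40 mm long, 8 mm thick, pivoting about the charger's y axis at a point 55 mm along -x from its origin and 62 mm above the bench. The ball leans 0.5 rad towards the charger's -x when on, 0.5 rad towards +x when off
- switch_green (a joint): angle of that toggle in rad: 0 = on (leaning fully towards -x; it starts at 0 to 0.2), 1.0 = off (leaning fully towards +x, at its stop). It stays where it is left; about 1.5 N at the ball moves it
- switch_red (a joint): the same toggle on the red-lamp charger, starts at 0 to 0.2; must stay on
- pack_green: dark battery pack in the green-lamp charger, 0.2 to 0.36 kg. Origin: centre of its stem's foot, 28 mm above the bench when seated; axes as the charger's. Stem 50 x 42 mm (x, y), 32 mm tall, inside the well; head 64 x 42 mm, 52 mm tall, 60 to 112 mm above the bench. An orange spring catch on its +y and -y side: 59 mm over both, 44 mm with both pressed in
- catch_left_green_face (a point): centre of the flat outer face of the +y catch (28 mm wide in x, 38 mm tall; 87 mm above the bench when seated, lower edge 8 mm above the charger's top). Teeth on both catches lock the pack under the well's rim: keep both pressed in at least 5 mm while it rises the first 15 mm; after 32 mm the stem is out
- catch_right_green_face (a point): centre of the outer face of the -y catch of that pack
- catch_left_green (a joint): how far the +y catch is pressed in, m: 0 = out, locked; 0.0075 = fully in. Spring: 2.4 N to start it, 7 N fully in
- catch_right_green (a joint): the same for the -y catch
- pack_red: the same kind of pack in the red-lamp charger; leave alone. Origin: centre of its stem's foot
- screwdriver: bystander: red-handled screwdriver, 200 mm, lying flat across the bench behind the chargers
- wrench: bystander: steel wrench, 170 mm, lying flat between the chargers
- tape: bystander: yellow ring of tape, 90 mm across, 24 mm high, lying flat at the left
- spray_can: bystander: upright red spray can, 60 mm across, 170 mm tall, at the right
- jar: bystander: amber jar, 60 mm across, 75 mm tall, at the right
Things that resemble listed ones, but are neither listed nor needed, are in the scene too. What is shaped like the pack_green but blue is not meant.

How it is judged:
On the way, in this order (a step that is already met when the one before it is completed fails the run):
1. the green-lamp charger is switched off, its pack still seated (value of joint switch_green above 0.85 rad and z of pack_green in the frame of socket_green below -0.028 m), for 0.2 s.
2. the fingers press both catches in while the stem is in the well (value of joint each of catch_left_green, catch_right_green above 0.0035 m and contact force between the fingers and pack_green above 2 N and z of pack_green in the frame of socket_green below 0 m), for 0.1 s.
3. the pack is out of the well, held by both catches (value of joint each of catch_left_green, catch_right_green above 0.0035 m and contact force between the fingers and pack_green above 2 N and z of pack_green in the frame of socket_green above 0.01 m), for 0.2 s.
At the end, for the whole second after the job is handed in: Green-lamp switch off (over 0.85 rad); fingers hold its pack, both catches in over 3.5 mm, foot over 50 mm above the charger, within 80 mm of the well, tilt under 0.3 rad, under 0.03 m/s, clear of both chargers; red switch under 0.4 rad, red pack moved under 15 mm, bystanders under 30 mm (value of joint switch_green above 0.85 rad and value of joint each of catch_left_green, catch_right_green above 0.0035 m and contact force between the fingers and pack_green above 2 N and z of pack_green in the frame of socket_green above 0.05 m and horizontal distance between pack_green and socket_green below 0.08 m and angle between pack_green's own z axis and vertical below 0.3 rad and linear speed of pack_green below 0.03 m/s and contact force between pack_green and charger_green below 0.05 N and contact force between pack_green and charger_red below 0.05 N and value of joint switch_red below 0.4 rad and distance of pack_red from where it was at the start of the episode below 0.015 m and distance of each of screwdriver, wrench, tape, spray_can, jar from where it was at the start of the episode below 0.03 m); the arm keeps its last pose, push and grip.
It fails at once if the pack is wrenched out past the lips with a catch not pressed (z of pack_green in the frame of socket_green between -0.027 and -0.02 m and value of joint any of catch_left_green, catch_right_green below 0.0015 m).
It fails at once if the pack is pulled before the charger is switched off (z of pack_green in the frame of socket_green above -0.027 m and value of joint switch_green below 0.8 rad).
It fails at once if the red-lamp charger is switched or its pack disturbed (value of joint switch_red above 0.4 rad or distance of pack_red from where it was at the start of the episode above 0.015 m).
It fails at once if a bystander is knocked about (moved more than 30 mm) (distance of any of screwdriver, wrench, tape, spray_can, jar from where it was at the start of the episode above 0.03 m).
It also fails if it takes over 43 s, if anything falls off the work surface, if the arm or the gripper's body presses on something with over 40 N, if the wrist force passes 120 N, or if a joint passes its speed limit or range.

### The arm

A 6-joint arm with a two-finger parallel gripper is mounted at the origin on the work surface. World frame = base frame: x ahead of the robot, y to its left, z up, the work surface at z = 0. Lengths are in m, angles in rad, forces in N, time in s.
With the tool pointing down it reaches from about 0.3 to 0.775 m from the base axis. Payload 14.6 kg.
Tool frame: the origin (TCP) lies midway between the tips of the shut fingers; the grasp point (between the pads) lies 19 mm behind it; z points along the fingers, y is the line along which they close (so a half turn about z gives the same grasp; the last joint's range is limited). The gripper opens to 94 mm and grips with 3 to 60 N. Pads are 16 mm wide; open, the fingers measure 119 mm over their backs; the gripper's body (75 mm by 177 mm) begins 78 mm behind the grasp point.
Start: joints at [-1.374, 0.3, 1.521, -0, 1.321, -0.067], TCP at [0.143, -0.531, 0.179] pointing down, gripper open.
Joint ranges: [-3.03, 3.03], [-0.79, 2.21], [0.23, 2.52], [-1.04, 4.18], [0, 3.07], [-2.55, 2.55]. Speed limits (rad/s): [2.22, 2.22, 2.57, 3.14, 3.14, 3.14].

### API

Orientations are given as a 3x3 rotation matrix whose columns are the frame's x, y, z axes.
In Python, from rig import ctrl gives the robot as it stands.
- The arm moves only by the tool move_arm, never from a script. Its argument "motion" is a list of rows, each a list of 6 numbers: the shift along the world's x, y, z scaled (see below), then the turn, a rotation vector about the world's x, y, z scaled (see below). A call has 1 to 5 rows; each row shifts and turns the commanded pose from where the row before left it; what a row does not reach is not made up. The controller multiplies each number of a shift by 25 mm and each number of a turn by 4 degrees. A row lasts 1/10 s, in which the tool goes at most 50 mm and 8.59 degrees, less where a joint would pass 70% of its speed; a pose out of reach is approached as far as the arm can. A call with a number of a shift or a turn outside -1 to 1 is refused whole. A call with a gripper value outside its range is refused whole. "claw" is the finger opening in mm, from 0 to 94, set as the call begins (left out, the last holds). The fingers move at their own pace and stop on an object; "grip_force" is the grip in N (left out, the last holds). Time passes only in rows, so rows that do not move let the fingers close. It gives the time, the measured TCP pose, the force, the opening and the grip force at its end, in the units of the state.
- ctrl.sense(): the state, without advancing time (a new reading comes with each control period).
- ctrl.read_camera(name): name is "side" or "top"; returns a dict with "color" (420x560x3 uint8, red, green, blue), "mtx" (3x3 intrinsics, pixels), "xyz" and "attitude" of the camera in the world. Camera axes: x right, y up, looking along -z (the intrinsics and any distortion apply to the point x, -y, -z); pixel columns grow to the right and rows downward; lengths in m; the calibration is good to about 2 mm. A picture is of the moment at which its call begins. There is no depth.
- ctrl.close_job(): hands the job in; it is judged then, once.
The state is a dict: "time": time; "joints": joint angles; "joint_velocities": joint speeds; "effort": joint torques, N m; "eef_pos": TCP position; "ee_rot": TCP orientation; "contact_force": force on the tool from outside, world axes, zero at the start; "wrist_torque": the same for the moment, N m; "width": finger opening in m; "gripper_force": force on a finger pad.
Only numpy, scipy, OpenCV 4.12 (cv2) and the standard library are available. Lean on these libraries where they do the work, as an engineer would, in place of code of your own. Each camera call takes 0.05 s, during which the arm holds its last target. There are 200 camera calls.

## Working session

There is one attempt and no reset: what is moved stays moved. The work goes in short steps, Python scripts to look and compute and a tool call to move; the robot and the scene stay as the last step left them, time stands still between calls to the robot, and variables do not carry over. Pictures are saved under pics/ and viewed, at most 10 in all, crops included, and the job is handed in when it is done.

Besides the shell and the picture viewer there is one more tool, called after ">>>" as a command line: name --pt "numbers of a row" for each row, then --argument value for the rest. move_arm: Moves the arm, as the interface text tells. Shifts and turns lie within -1 to 1; 1 stands for 25 mm of shift or 4 degrees of turn. Its arguments: {"type":"object","properties":{"motion":{"type":"array"},"claw":{"type":"number"},"grip_force":{"type":"number"}},"required":["motion"]}

```bash
mkdir -p pics; cat > h.py <<'E'
import numpy as np, cv2
from rig import ctrl
def shot(n,f):
    c=ctrl.read_camera(n); cv2.imwrite(f,c["color"][:,:,::-1]); np.savez(f[:-4]+".npz",**c); return c
def ray(c,u,v):
    d=np.array(c["attitude"])@(np.linalg.inv(c["mtx"])@[u,v,1]*[1,-1,-1]); return np.array(c["xyz"]),d
def onplane(c,u,v,z):
    o,d=ray(c,u,v); return o+d*(z-o[2])/d[2]
def tri(c1,p1,c2,p2):
    A=np.zeros((3,3));b=np.zeros(3)
    for c,p in((c1,p1),(c2,p2)):
        o,d=ray(c,*p);d=d/np.linalg.norm(d);M=np.eye(3)-np.outer(d,d);A+=M;b+=M@o
    return np.linalg.solve(A,b)
def proj(c,P):
    q=np.array(c["attitude"]).T@(np.array(P)-c["xyz"])*[1,-1,-1]; q=np.array(c["mtx"])@q; return q[:2]/q[2]
def blobs(c,lo,hi,amin=15):
    h=cv2.cvtColor(c["color"],cv2.COLOR_RGB2HSV); m=cv2.inRange(h,np.array(lo),np.array(hi))
    n,l,s,ce=cv2.connectedComponentsWithStats(m)
    return [(s[i,4],ce[i].round(1).tolist(),s[i,:4].tolist()) for i in range(1,n) if s[i,4]>=amin]
E
python3 - <<'E'
from h import *
for n in("top","side"):
    c=shot(n,f"pics/{n}0.png"); print(n,c["mtx"].tolist() if hasattr(c["mtx"],"tolist") else c["mtx"],c["xyz"],c.keys())
    for k,lo,hi in(("orange",(5,150,120),(20,255,255)),("blue",(100,120,80),(130,255,255)),("green",(45,120,80),(85,255,255)),("red",(0,150,120),(4,255,255))): print(k,blobs(c,lo,hi))
s=ctrl.sense();print(s["ee_rot"],s["width"],s["time"])
E
```

```text
top [[508.7876960004332, 0.0, 282.2293973799414], [0.0, 508.7876960004332, 203.98929064924747], [0.0, 0.0, 1.0]] [ 0.41403488 -0.00343171  1.26403236] dict_keys(['color', 'mtx', 'xyz', 'attitude'])
orange [(np.int32(21), [121.0, 63.5], [116, 62, 11, 5]), (np.int32(71), [264.4, 114.4], [259, 96, 10, 40]), (np.int32(2955), [18.3, 159.5], [0, 109, 48, 109]), (np.int32(53), [194.7, 209.4], [193, 203, 5, 13]), (np.int32(41), [172.7, 211.2], [171, 206, 4, 12]), (np.int32(50), [318.6, 213.0], [317, 207, 4, 13]), (np.int32(36), [340.6, 212.1], [339, 207, 4, 12])]
blue [(np.int32(878), [414.7, 68.5], [391, 55, 47, 28]), (np.int32(30), [382.2, 75.9], [380, 73, 6, 8]), (np.int32(609), [421.4, 96.4], [398, 86, 47, 22]), (np.int32(36), [389.8, 103.9], [387, 101, 7, 7]), (np.int32(55), [141.8, 106.7], [128, 104, 29, 6]), (np.int32(28), [433.9, 112.3], [432, 108, 5, 9]), (np.int32(193), [382.3, 182.8], [370, 168, 29, 28]), (np.int32(197), [382.0, 231.1], [369, 218, 30, 26]), (np.int32(34), [187.0, 256.4], [184, 254, 7, 6]), (np.int32(34), [332.4, 257.0], [330, 254, 6, 7]), (np.int32(232), [370.2, 2
[... 1176 characters left out ...]
t32(388), [399.9, 267.9], [384, 253, 33, 31]), (np.int32(19), [249.0, 256.5], [247, 254, 5, 5]), (np.int32(138), [322.9, 275.9], [313, 263, 21, 22]), (np.int32(160), [284.8, 287.7], [274, 275, 24, 23]), (np.int32(156), [414.1, 291.2], [397, 277, 37, 26]), (np.int32(158), [236.8, 296.5], [225, 284, 22, 22])]
green [(np.int32(40), [249.0, 252.7], [245, 250, 9, 7])]
red [(np.int32(15), [237.1, 68.6], [235, 67, 5, 4]), (np.int32(217), [316.0, 123.3], [302, 111, 30, 20]), (np.int32(133), [331.5, 197.1], [318, 193, 27, 9])]
[[ 9.65404492e-01  2.60756825e-01 -2.14268328e-04]
 [ 2.60756910e-01 -9.65404025e-01  9.49982138e-04]
 [ 4.08588191e-05 -9.72988970e-04 -9.99999526e-01]] 0.0940689870823994 0.1
```

View pics/top0.png

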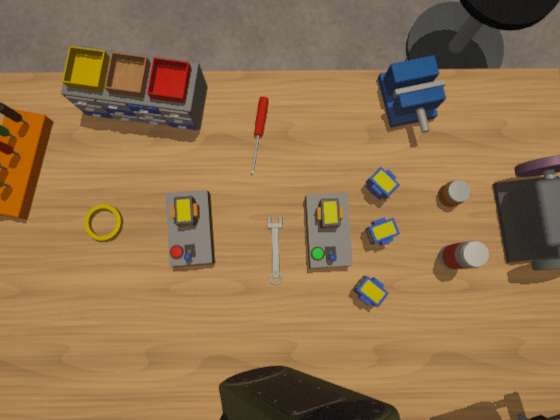

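View pics/side0.png

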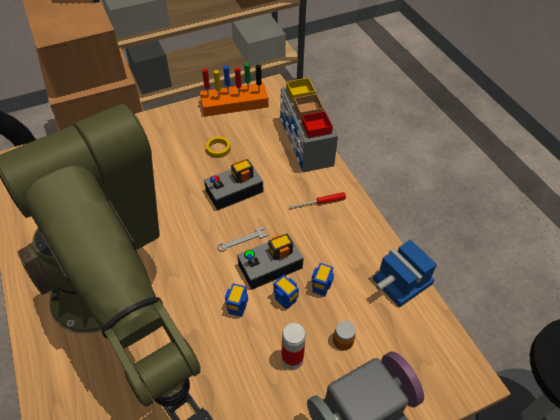

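The top view shows the green-lamp charger at about (328,232), lamp at (317,253), toggle ball at (332,257), and pack catches at (319,213) and (341,212). The red charger is to its left at (190,230), and the blue decoy packs are to its right. The side view agrees, with the green lamp at (249,253).

```bash
python3 - <<'E'
from h import *
L=lambda n:dict(np.load(f"pics/{n}0.npz"))
c=L("top");s=L("side")
h=cv2.cvtColor(c["color"],cv2.COLOR_RGB2HSV)
m=cv2.inRange(h,np.array((0,0,75)),np.array((180,45,200)))
r=np.zeros_like(m); r[180:280,298:358]=m[180:280,298:358]
r=cv2.morphologyEx(r,cv2.MORPH_OPEN,np.ones((3,3)))
k=max(cv2.findContours(r,0,2)[0],key=cv2.contourArea)
box=cv2.boxPoints(cv2.minAreaRect(k)); print(box.tolist())
P=np.array([onplane(c,u,v,.06)[:2] for u,v in box]);print(P.round(4).tolist(),P.mean(0))
e=P-np.roll(P,1,0);print(np.linalg.norm(e,axis=1),np.degrees(np.arctan2(e[:,1],e[:,0])))
print("lamp",onplane(c,317.3,253.1,.063))
b=tri(c,(332.4,257),s,(249,256.5));print("ball",b,proj(c,b),proj(s,b),onplane(c,332.4,257,.097))
pl=onplane(c,318.6,213,.1);pr=onplane(c,340.6,212.1,.1);print("catch",pl,pr,(pl+pr)/2,np.degrees(np.arctan2(-(pl-pr)[0],(pl-pr)[1])))
y=[x for x in blobs(c,(21,120,120),(35,255,255)) if 300<x[1][0]<360];print(y,[onplane(c,*x[1],.112) for x in y])
for p in((382.3,182.8),(382,231)):print(onplane(c,*p,.09))
E
```

```text
[[305.568115234375, 195.08950805664062], [346.8443603515625, 192.50973510742188], [351.36187744140625, 264.7898864746094], [310.08563232421875, 267.3696594238281]]
[[0.6063, -0.0738], [0.6115, -0.173], [0.439, -0.1784], [0.4342, -0.0811]] [ 0.52278134 -0.12656417]
[0.17225454 0.09941393 0.17254454 0.09743936] [   2.43442158  -87.02132635 -178.22054181   92.82580242]
lamp [ 0.46730483 -0.09855082  0.063     ]
ball [ 0.45659901 -0.12964002  0.10276971] [332.43000739 256.86019696] [248.89104746 256.520697  ] [ 0.4564934  -0.13018996  0.097     ]
catch [ 0.55778157 -0.10069233  0.1       ] [ 0.5592896  -0.15156193  0.1       ] [ 0.55853559 -0.12612713  0.1       ] 1.69803421635008
[(np.int32(310), [330.0, 211.9], [323, 201, 15, 23])] [array([ 0.55853103, -0.12580696,  0.112     ])]
[ 0.62876932 -0.25292623  0.09      ]
[ 0.51529424 -0.24762762  0.09      ]
```

>>> move_arm --pt "0.7 1 0 0 0 -0.64" --pt "0.7 1 0 0 0 -0.64" --pt "0.7 1 0 0 0 -0.64" --pt "0.7 1 0 0 0 -0.64" --pt "0.7 1 0 0 0 -0.64" --claw 0

```text
time: 0.6
eef_pos: [0.2314, -0.4048, 0.1792]
ee_rot: [[0.999, 0.038, -0.0], [0.038, -0.999, 0.0], [-0.0, -0.0, -1.0]]
contact_force: [0.2, -0.4, 1.3]
width: 0.0576
gripper_force: 0.0
```

>>> move_arm --pt "0.7 1 0 0 0 0" --pt "0.7 1 0 0 0 0" --pt "0.7 1 0 0 0 0" --pt "0.7 1 0 0 0 0" --pt "0.7 1 0 0 0 0"

```text
time: 1.1
eef_pos: [0.3188, -0.2798, 0.1793]
ee_rot: [[0.999, 0.04, -0.0], [0.04, -0.999, 0.0], [-0.0, -0.0, -1.0]]
contact_force: [-0.1, -0.0, -0.5]
width: 0.0172
gripper_force: 0.0
```

>>> move_arm --pt "0.7 1 0 0 0 0" --pt "0.7 1 0 0 0 0" --pt "0.7 1 0 0 0 0" --pt "0.7 1 0 0 0 0" --pt "0.7 1 0 0 0 0"

```text
time: 1.6
eef_pos: [0.4064, -0.1548, 0.1793]
ee_rot: [[0.999, 0.04, -0.0], [0.04, -0.999, 0.0], [-0.0, -0.0, -1.0]]
contact_force: [0.8, -0.9, -0.1]
width: 0.0002
gripper_force: 0.0
```

>>> move_arm --pt "0.5 1 0 0 0 0" --pt "0 0 0 0 0 0" --pt "0 0 0 0 0 0"

```text
time: 1.9
eef_pos: [0.4183, -0.1308, 0.1792]
ee_rot: [[0.999, 0.042, -0.001], [0.042, -0.999, 0.0], [-0.001, -0.0, -1.0]]
contact_force: [-0.8, -0.2, -0.2]
width: 0.0006
gripper_force: 0.0
```

>>> move_arm --pt "0 0 -1 0 0 0" --pt "0 0 -1 0 0 0" --pt "0 0 -1 0 0 0" --pt "0 0 -0.9 0 0 0" --pt "0 0 0 0 0 0"

```text
time: 2.4
eef_pos: [0.4166, -0.1313, 0.0798]
ee_rot: [[0.999, 0.039, -0.004], [0.039, -0.999, 0.002], [-0.004, -0.002, -1.0]]
contact_force: [-1.2, -0.3, 1.3]
width: 0.0006
gripper_force: 0.0
```

```bash
python3 - <<'E'
from h import *
c=shot("side","pics/s1.png"); cv2.imwrite("pics/s1c.png",cv2.resize(c["color"][150:330,160:400,::-1],None,fx=3,fy=3,interpolation=2))
E
```

```text
(no output)
```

View pics/s1c.png

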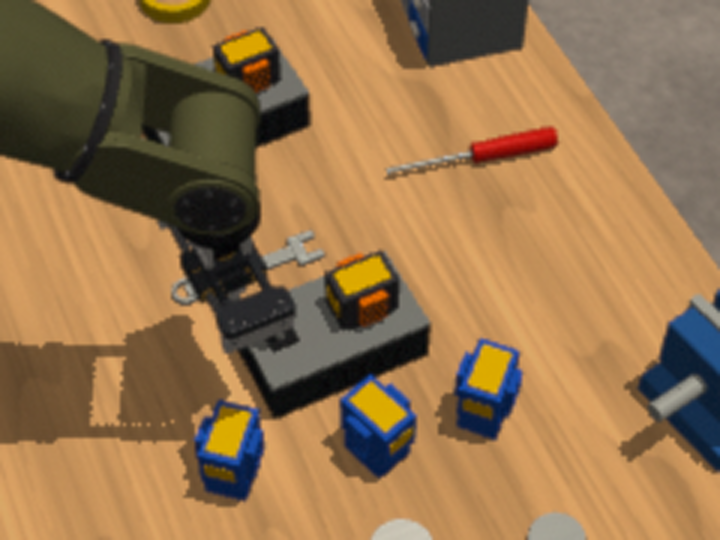

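The side view shows the tool just off the switch end of the green charger, around crop pixel (265,330), with the pack at (365,290) clear of it. The gripper hides the ball. I'm pushing the toggle along +x.

>>> move_arm --pt "0.4 0.02 0 0 0 0" --pt "0.4 0.02 0 0 0 0" --pt "0.4 0.02 0 0 0 0" --pt "0.4 0.02 0 0 0 0" --pt "0.4 0.02 0 0 0 0"

```text
time: 2.95
eef_pos: [0.471, -0.1289, 0.0843]
ee_rot: [[0.999, 0.041, 0.004], [0.041, -0.999, -0.002], [0.004, 0.002, -1.0]]
contact_force: [-1.3, -0.7, 12.7]
width: 0.0007
gripper_force: 6.0
```

>>> move_arm --pt "0.1 0 0 0 0 0" --pt "0.1 0 0 0 0 0" --pt "0 0 0 0 0 0"

```text
time: 3.25
eef_pos: [0.4759, -0.1287, 0.0837]
ee_rot: [[0.999, 0.041, 0.004], [0.041, -0.999, -0.001], [0.004, 0.001, -1.0]]
contact_force: [4.0, 0.5, 9.8]
width: 0.0009
gripper_force: 5.3
```

```bash
python3 - <<'E'
from h import *
a=[]
for n,(v,u) in(("top",(170,260)),("side",(190,190))):
    c=shot(n,f"pics/{n}2.png"); a.append(cv2.resize(c["color"][v:v+120,u:u+130,::-1],None,fx=3,fy=3,interpolation=2))
    print(blobs(c,(100,120,80),(130,255,255),4))
cv2.imwrite("pics/c2.png",np.hstack(a))
E
```

```text
[(np.int32(892), [414.6, 68.6], [391, 55, 47, 28]), (np.int32(31), [382.1, 76.0], [380, 73, 6, 8]), (np.int32(619), [421.4, 96.5], [399, 86, 46, 22]), (np.int32(58), [389.9, 102.2], [387, 96, 7, 13]), (np.int32(59), [141.9, 106.8], [128, 104, 29, 6]), (np.int32(30), [433.7, 112.2], [431, 108, 6, 9]), (np.int32(10), [428.2, 113.1], [427, 111, 4, 5]), (np.int32(7), [413.7, 115.0], [412, 114, 4, 3]), (np.int32(5), [399.0, 118.0], [398, 117, 3, 3]), (np.int32(186), [382.3, 183.1], [370, 168, 29, 28]), (np.int32(117), [385.1, 226.5], [372, 218, 27, 24]), (np.int32(33), [186.9, 256.4], [184, 254, 7, 6]), (np.int32(68), [380.2, 293.3], [373, 282, 15, 24])]
[(np.int32(18), [225.7, 67.4], [223, 66, 6, 4]), (np.int32(16), [294.3, 123.0], [292, 117, 5, 12]), (np.int32(514), [417.6, 256.1], [399, 240, 37, 33]), (np.int32(387), [399.9, 267.9], [384, 253, 33, 31]), (np.int32(141), [322.8, 276.0], [312, 263, 22, 22]), (np.int32(163), [284.7, 287.9], [274, 275, 24, 23]), (np.int32(160), [414.3, 291.1], [397, 277, 37, 26]), (np.int32(175), [237.0, 296.2], [225, 284, 23, 22])]
```

View pics/c2.png

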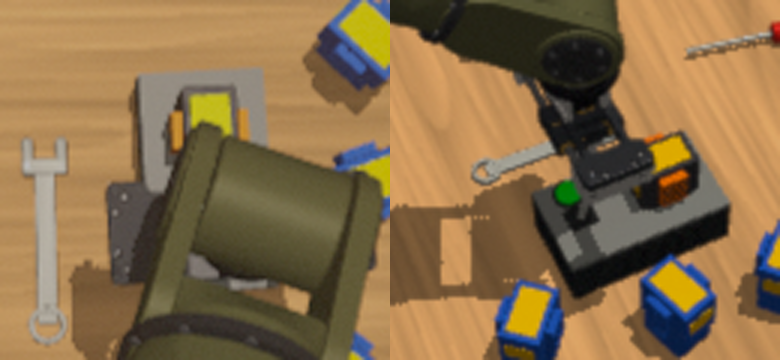

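The gripper hides the ball, at about (253,260) in the side view. I'll back away and check the switch.

>>> move_arm --pt "-0.8 0 0 0 0 0" --pt "-0.8 0 0 0 0 0" --pt "-0.8 0 0 0 0 0" --pt "-1 0 0.5 0 0 0" --pt "-1 0 1 0 0 0"

```text
time: 3.85
eef_pos: [0.3625, -0.1281, 0.1191]
ee_rot: [[0.999, 0.041, -0.002], [0.041, -0.999, 0.001], [-0.002, -0.001, -1.0]]
contact_force: [-0.3, 0.6, 1.1]
width: 0.0008
gripper_force: 0.0
```

>>> move_arm --pt "-1 0 1 0 0 0" --pt "-1 0 1 0 0 0" --pt "0 0 0 0 0 0"

```text
time: 4.15
eef_pos: [0.3137, -0.1291, 0.1728]
ee_rot: [[0.999, 0.04, 0.005], [0.04, -0.999, -0.003], [0.005, 0.003, -1.0]]
contact_force: [-0.8, -0.7, -0.8]
width: 0.0003
gripper_force: 0.0
```

```bash
python3 - <<'E'
from h import *
a=[];p=[]
for n,(v,u) in(("top",(170,260)),("side",(190,190))):
    c=shot(n,f"pics/{n}3.png"); a.append(cv2.resize(c["color"][v:v+120,u:u+130,::-1],None,fx=3,fy=3,interpolation=2))
    print([b for b in blobs(c,(100,120,60),(130,255,255),4) if v<b[1][1]<v+120 and u<b[1][0]<u+130])
    print(proj(c,[.449,-.129,.097]),proj(c,[.487,-.128,.097]))
cv2.imwrite("pics/c3.png",np.hstack(a))
E
```

```text
[(np.int32(195), [382.3, 182.8], [370, 168, 29, 28]), (np.int32(197), [382.1, 231.2], [369, 218, 30, 26]), (np.int32(35), [332.4, 255.8], [330, 253, 6, 7])]
[331.96690046 260.30354184] [331.09224598 243.65053627]
[(np.int32(22), [249.9, 256.1], [248, 254, 5, 5]), (np.int32(333), [284.0, 293.5], [274, 275, 24, 34]), (np.int32(281), [237.1, 302.0], [225, 284, 22, 32])]
[246.4912737  258.32592961] [258.30749483 253.69836771]
```

View pics/c3.png

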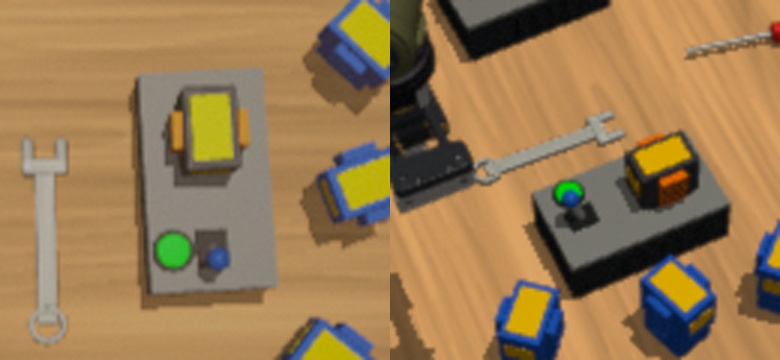

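```bash
python3 - <<'E'
from h import *
c=dict(np.load("pics/top3.npz"));s=dict(np.load("pics/side3.npz"))
for n,x in(("top",c),("side",s)): print([b for b in blobs(x,(45,120,80),(85,255,255),5)])
print("lamp",tri(c,(317.3,253.1),s,(249,252.7)))
print("ball",tri(c,(332.4,255.8),s,(249.9,256.1)))
t=ctrl.sense();print(t["joints"])
E
```

```text
[(np.int32(112), [317.3, 253.1], [312, 248, 12, 12])]
[(np.int32(14), [246.5, 64.0], [244, 63, 6, 3]), (np.int32(40), [248.8, 252.6], [245, 250, 9, 7])]
lamp [ 0.46762866 -0.09794119  0.07305155]
ball [ 0.45936921 -0.12968092  0.10321967]
[-4.97015652e-01 -1.86249003e-01  2.05701580e+00  8.19966791e-05
  1.26857964e+00  1.03369580e+00]
```

>>> move_arm --pt "0.2 0 0 0 0 1" --pt "0.2 0 0 0 0 1" --pt "0.2 0 0 0 0 1" --pt "0.2 0 0 0 0 1" --pt "0.2 0 0 0 0 1"

```text
time: 4.75
eef_pos: [0.3392, -0.1282, 0.1685]
ee_rot: [[0.924, 0.383, -0.002], [0.383, -0.924, 0.001], [-0.001, -0.002, -1.0]]
contact_force: [0.2, -0.4, -0.8]
width: 0.0002
gripper_force: 0.0
```

>>> move_arm --pt "0.2 0 0 0 0 1" --pt "0.2 0 0 0 0 1" --pt "0.2 0 0 0 0 1" --pt "0.2 0 0 0 0 1" --pt "0.2 0 0 0 0 1"

```text
time: 5.25
eef_pos: [0.3642, -0.1282, 0.1683]
ee_rot: [[0.737, 0.676, -0.002], [0.676, -0.737, 0.001], [-0.001, -0.002, -1.0]]
contact_force: [-0.6, 0.2, -0.0]
width: 0.0003
gripper_force: 0.0
```

>>> move_arm --pt "0.2 0 0 0 0 1" --pt "0.2 0 0 0 0 1" --pt "0.2 0 0 0 0 1" --pt "0.2 0 0 0 0 1" --pt "0.2 0 0 0 0 1"

```text
time: 5.75
eef_pos: [0.3892, -0.1282, 0.1682]
ee_rot: [[0.462, 0.887, -0.002], [0.887, -0.462, 0.001], [-0.0, -0.002, -1.0]]
contact_force: [0.3, 0.2, -0.7]
width: 0.0003
gripper_force: 0.0
```

>>> move_arm --pt "0.2 0 0 0 0 1" --pt "0.2 0 0 0 0 1" --pt "0.2 0 0 0 0 1" --pt "0.2 0 0 0 0 1" --pt "0.2 0 0 0 0 1"

```text
time: 6.25
eef_pos: [0.4142, -0.1281, 0.1681]
ee_rot: [[0.13, 0.991, -0.002], [0.991, -0.13, 0.001], [0.001, -0.002, -1.0]]
contact_force: [0.2, -1.0, 0.2]
width: 0.0002
gripper_force: 0.0
```

>>> move_arm --pt "0.2 -0.06 0 0 0 1" --pt "0.2 -0.06 0 0 0 1" --pt "0 0 0 0 0 0.5" --pt "0 0 0 0 0 0"

```text
time: 6.65
eef_pos: [0.4239, -0.1311, 0.1681]
ee_rot: [[-0.041, 0.999, -0.002], [0.999, 0.041, 0.001], [0.001, -0.002, -1.0]]
contact_force: [0.3, 0.0, 0.7]
width: 0.0009
gripper_force: 0.0
```

>>> move_arm --pt "-0.2 0 -0.8 0 0 0" --pt "0 0 -0.8 0 0 0" --pt "0 0 -0.8 0 0 0" --pt "0 0 -0.8 0 0 0" --pt "0 0 0 0 0 0"

```text
time: 7.15
eef_pos: [0.4173, -0.1307, 0.0869]
ee_rot: [[-0.04, 0.999, -0.005], [0.999, 0.04, 0.002], [0.002, -0.005, -1.0]]
contact_force: [-0.0, -0.6, 0.3]
width: 0.0005
gripper_force: 0.0
```

>>> move_arm --pt "0.4 0 0 0 0 0" --pt "0.4 0 0 0 0 0" --pt "0 0 0 0 0 0"

```text
time: 7.45
eef_pos: [0.4402, -0.1316, 0.0902]
ee_rot: [[-0.041, 0.999, 0.002], [0.999, 0.041, -0.001], [-0.001, 0.002, -1.0]]
contact_force: [0.1, -0.7, -0.5]
width: 0.0004
gripper_force: 0.0
```

>>> move_arm --pt "0.3 0 0 0 0 0" --pt "0.3 0 0 0 0 0" --pt "0 0 0 0 0 0"

```text
time: 7.75
eef_pos: [0.4543, -0.1315, 0.0896]
ee_rot: [[-0.041, 0.999, 0.0], [0.999, 0.041, -0.0], [-0.0, 0.0, -1.0]]
contact_force: [0.7, -1.0, 0.2]
width: 0.0003
gripper_force: 0.0
```

```bash
python3 - <<'E'
from h import *
a=[]
for n,(v,u) in(("top",(170,260)),("side",(190,190))):
    c=shot(n,f"pics/{n}4.png"); a.append(cv2.resize(c["color"][v:v+120,u:u+130,::-1],None,fx=3,fy=3,interpolation=2))
cv2.imwrite("pics/c4.png",np.hstack(a)); print(proj(c,ctrl.sense()["eef_pos"])-[190,190])
E
```

```text
[58.30858073 69.87955806]
```

View pics/c4.png

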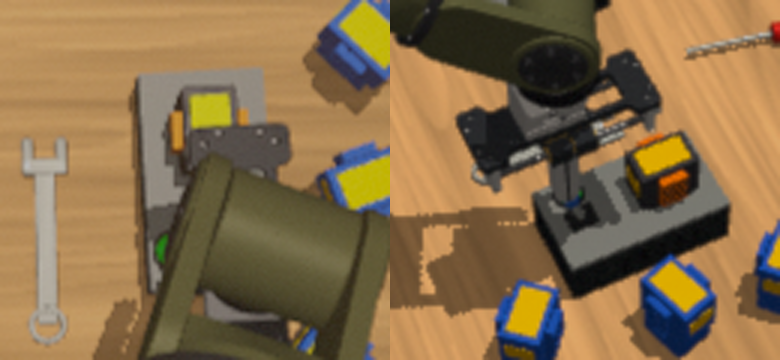

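The finger tip and the blue ball overlap near side-crop (575,200). I need a closer crop to see how they touch.

```bash
python3 - <<'E'
from h import *
s=dict(np.load("pics/side4.npz"));s3=dict(np.load("pics/side3.npz"))
a=[cv2.resize(x["color"][225:275,225:275,::-1],None,fx=8,fy=8,interpolation=0) for x in(s3,s)]
cv2.imwrite("pics/c4z.png",np.hstack(a))
E
```

```text
(no output)
```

View pics/c4z.png

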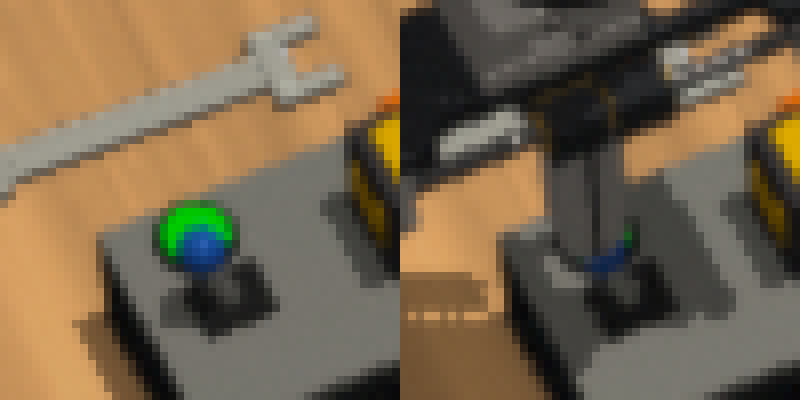

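The zoom shows the shut fingertips over the upper part of the ball, at about px (250,257), with no force reading. So the tips seem to end higher than the TCP I assumed. I'll back off, go about 20 mm lower and push again.

>>> move_arm --pt "-0.8 0.05 0 0 0 0" --pt "-0.6 0 0 0 0 0" --pt "0 0 -0.4 0 0 0" --pt "0 0 -0.4 0 0 0" --pt "0 0 0 0 0 0"

```text
time: 8.35
eef_pos: [0.4181, -0.13, 0.0679]
ee_rot: [[-0.04, 0.999, -0.002], [0.999, 0.04, 0.001], [0.001, -0.002, -1.0]]
contact_force: [0.4, 0.6, 0.8]
width: 0.0003
gripper_force: 0.0
```

>>> move_arm --pt "0.4 0 0 0 0 0" --pt "0.4 0 0 0 0 0" --pt "0 0 0 0 0 0"

```text
time: 8.65
eef_pos: [0.44, -0.1303, 0.0696]
ee_rot: [[-0.041, 0.999, 0.001], [0.999, 0.041, -0.0], [-0.0, 0.001, -1.0]]
contact_force: [0.4, -0.9, -1.0]
width: 0.0006
gripper_force: 0.0
```

>>> move_arm --pt "0.3 0 0 0 0 0" --pt "0 0 0 0 0 0"

```text
time: 8.85
eef_pos: [0.4467, -0.1303, 0.0696]
ee_rot: [[-0.041, 0.999, 0.0], [0.999, 0.041, -0.0], [-0.0, 0.0, -1.0]]
contact_force: [-0.5, -0.3, 0.1]
width: 0.0003
gripper_force: 0.1
```

```bash
cat > b.py <<'E'
from h import *
import sys
s=shot("side",f"pics/s{sys.argv[1]}.png")
print([b for b in blobs(s,(100,120,60),(130,255,255),3) if 240<b[1][0]<270 and 240<b[1][1]<265])
t=ctrl.sense();print(t["eef_pos"],t["contact_force"],proj(s,t["eef_pos"]))
cv2.imwrite(f"pics/z{sys.argv[1]}.png",cv2.resize(s["color"][220:275,225:280,::-1],None,fx=9,fy=9,interpolation=0))
E
python3 b.py 5
```

```text
[(np.int32(21), [252.6, 254.5], [251, 252, 5, 6])]
[ 0.44622728 -0.13019944  0.06944456] [ 0.16601933 -0.68286247 -0.87514772] [246.20058514 264.08505484]
```

View pics/z5.png

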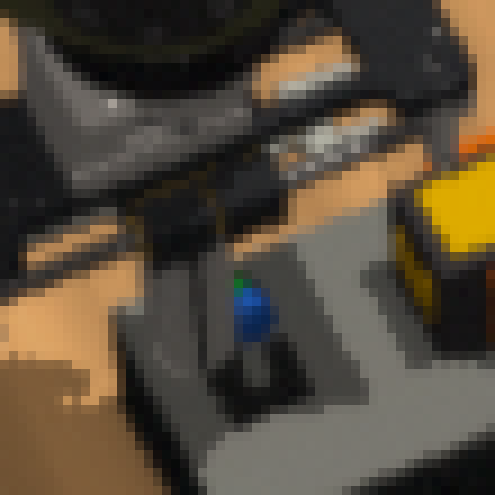

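The ball is now at px (252.6,254.5), with the stalk about upright and the finger squarely behind it. I'll keep pushing.

>>> move_arm --pt "0.3 0.01 0 0 0 0" --pt "0.3 0.01 0 0 0 0" --pt "0.1 0 0 0 0 0" --pt "0 0 0 0 0 0"

```text
time: 9.3
eef_pos: [0.4638, -0.1297, 0.0693]
ee_rot: [[-0.041, 0.999, 0.0], [0.999, 0.041, 0.0], [0.0, 0.0, -1.0]]
contact_force: [0.6, 0.2, -1.1]
width: 0.0004
gripper_force: 0.0
```

```bash
python3 b.py 6
```

```text
[(np.int32(20), [258.0, 252.8], [256, 250, 5, 6])]
[ 0.46355993 -0.12967034  0.06927079] [-0.12243248  0.1587577  -0.00997701] [251.53258333 261.99109526]
```

Nearly over. I'll push a little more until it meets the stop.

>>> move_arm --pt "0.1 0 0 0 0 0" --pt "0 0 0 0 0 0"

```text
time: 9.55
eef_pos: [0.466, -0.1297, 0.0694]
ee_rot: [[-0.04, 0.999, -0.0], [0.999, 0.04, 0.0], [0.0, -0.0, -1.0]]
contact_force: [-0.3, 0.2, -0.0]
width: 0.0004
gripper_force: 0.3
```

>>> move_arm --pt "0.08 0 0 0 0 0" --pt "0 0 0 0 0 0"

```text
time: 9.75
eef_pos: [0.468, -0.1298, 0.0695]
ee_rot: [[-0.04, 0.999, 0.0], [0.999, 0.04, -0.0], [-0.0, 0.0, -1.0]]
contact_force: [-0.8, 0.1, -0.5]
width: 0.0007
gripper_force: 0.3
```

```bash
python3 b.py 7
```

```text
[(np.int32(15), [258.9, 252.7], [258, 250, 3, 6])]
[ 0.46800469 -0.12972493  0.06946772] [-1.48638825  0.51591446  0.26035835] [252.91613304 261.46063234]
```

>>> move_arm --pt "0.1 0 0 0 0 0" --pt "0 0 0 0 0 0"

```text
time: 10.0
eef_pos: [0.4707, -0.1297, 0.0695]
ee_rot: [[-0.04, 0.999, 0.0], [0.999, 0.04, -0.0], [-0.0, 0.0, -1.0]]
contact_force: [-0.1, -0.6, -0.1]
width: 0.0001
gripper_force: 0.3
```

>>> move_arm --pt "0.08 0 0 0 0 0" --pt "0 0 0 0 0 0"

```text
time: 10.2
eef_pos: [0.4717, -0.1297, 0.0693]
ee_rot: [[-0.04, 0.999, -0.002], [0.999, 0.04, 0.0], [0.0, -0.002, -1.0]]
contact_force: [-7.4, 0.1, 3.5]
width: 0.0003
gripper_force: 4.0
```

The stop shows as a -7.4 N reaction. I'll retreat, lift and verify.

>>> move_arm --pt "-0.6 0 0 0 0 0" --pt "-1 0 0 0 0 0" --pt "-1 0 0.5 0 0 -1" --pt "0 0 1 0 0 -1" --pt "0 0 1 0 0 -1" --claw 94

```text
time: 10.7
eef_pos: [0.407, -0.1297, 0.1329]
ee_rot: [[0.172, 0.985, 0.0], [0.985, -0.172, 0.0], [0.0, 0.0, -1.0]]
contact_force: [-0.3, -0.7, -0.9]
width: 0.0373
gripper_force: 0.0
```

>>> move_arm --pt "0 0 1 0 0 -1" --pt "0 0 1 0 0 -1" --pt "0 0 1 0 0 -1" --pt "0 0 0 0 0 -1" --pt "0 0 0 0 0 -1"

```text
time: 11.2
eef_pos: [0.4079, -0.1298, 0.2078]
ee_rot: [[0.498, 0.867, 0.002], [0.867, -0.498, -0.001], [0.0, 0.002, -1.0]]
contact_force: [-0.1, 0.3, -1.3]
width: 0.0771
gripper_force: 0.0
```

```bash
python3 b.py 8; python3 - <<'E'
from h import *
c=shot("top","pics/t8.png"); print([b for b in blobs(c,(100,120,60),(130,255,255),3) if 320<b[1][0]<345]); print(proj(c,[.487,-.128,.097]))
E
```

```text
[(np.int32(22), [258.9, 252.9], [257, 251, 5, 5])]
[ 0.40772227 -0.12978922  0.20737552] [-0.2930919   0.25243695 -0.23162394] [230.82600184 241.40335722]
[(np.int32(32), [331.5, 243.5], [329, 241, 6, 6])]
[331.09224598 243.65053627]
```

The switch is fully over: the ball is at (258.9,252.9) in the side view and (331.5,243.5) in the top view, as predicted for off. Next I go over the pack with the fingers open.

>>> move_arm --pt "0.4 0 0 0 0 -1" --pt "0.4 0 0 0 0 -1" --pt "0.4 0 0 0 0 -1" --pt "0.4 0 0 0 0 -1" --pt "0.4 0 0 0 0 -1"

```text
time: 11.8
eef_pos: [0.4579, -0.1297, 0.2068]
ee_rot: [[0.763, 0.647, -0.0], [0.647, -0.763, 0.0], [0.0, -0.0, -1.0]]
contact_force: [-0.8, 0.6, 0.1]
width: 0.0941
gripper_force: 0.0
```

>>> move_arm --pt "0.4 0 0 0 0 -1" --pt "0.4 0 0 0 0 -1" --pt "0.4 0 0 0 0 -1" --pt "0.4 0 0 0 0 -1" --pt "0.4 0 0 0 0 -1"

```text
time: 12.3
eef_pos: [0.5079, -0.1297, 0.2068]
ee_rot: [[0.938, 0.347, -0.0], [0.347, -0.938, 0.0], [-0.0, -0.0, -1.0]]
contact_force: [-0.5, 0.4, -0.1]
width: 0.094
gripper_force: 0.0
```

>>> move_arm --pt "0.4 0 -0.4 0 0 -1" --pt "0.4 0.04 -0.4 0 0 -1" --pt "0.4 0.04 -0.4 0 0 -1" --pt "0.4 0.04 -0.4 0 0 -1" --pt "0.4 0.04 0 0 0 -0.45"

```text
time: 12.8
eef_pos: [0.5573, -0.1255, 0.1653]
ee_rot: [[0.999, 0.044, -0.002], [0.044, -0.999, 0.001], [-0.002, -0.001, -1.0]]
contact_force: [-0.4, -0.5, 0.7]
width: 0.0941
gripper_force: 0.0
```

>>> move_arm --pt "0 0 0 0 0 0" --pt "0 0 0 0 0 0"

```text
time: 13.0
eef_pos: [0.5573, -0.1257, 0.1668]
ee_rot: [[0.999, 0.046, -0.0], [0.046, -0.999, 0.0], [-0.0, -0.0, -1.0]]
contact_force: [-1.0, -0.7, 0.1]
width: 0.094
gripper_force: 0.0
```

```bash
python3 - <<'E'
from h import *
s=shot("side","pics/s9.png");t=ctrl.sense();p=t["eef_pos"];print(p,t["ee_rot"],t["width"])
img=s["color"][170:270,220:360,::-1].copy()
img=cv2.resize(img,None,fx=5,fy=5,interpolation=0)
y=np.array(t["ee_rot"])[:,1]
for k in(.053,-.053):
  for dz in(0,.02,.04):
    q=proj(s,p+k*y+[0,0,dz]); print(k,dz,q)
    cv2.circle(img,tuple(int(a) for a in ((q-[220,170]+.5)*5)),3,(255,0,255) if dz==0 else (255,255,0),-1)
cv2.imwrite("pics/z9.png",img)
E
```

```text
[ 0.55715595 -0.12573892  0.16700014] [[ 9.98951026e-01  4.57913310e-02  3.37979290e-05]
 [ 4.57913308e-02 -9.98951027e-01  5.87954711e-06]
 [ 3.40317082e-05 -4.32572747e-06 -9.99999999e-01]] 0.09399248318054379
0.053 0 [288.2165897  244.76703458]
0.053 0.02 [288.33571654 240.66262527]
0.053 0.04 [288.45741882 236.46948138]
-0.053 0 [271.64325086 218.30112579]
-0.053 0.02 [271.58735859 214.08109867]
-0.053 0.04 [271.53030455 209.77335476]
```

View pics/z9.png

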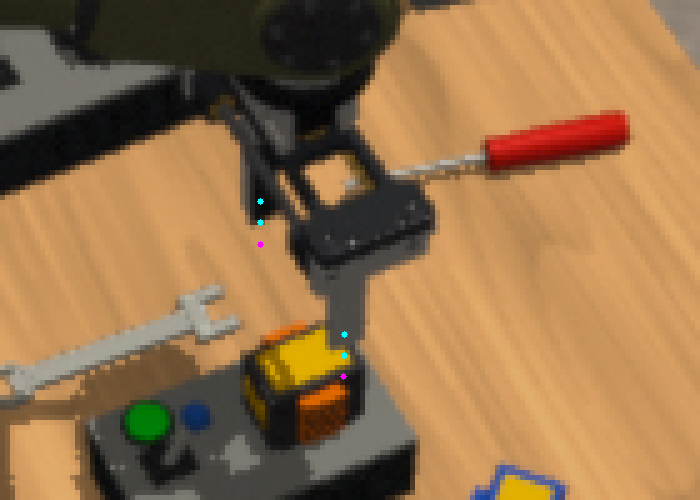

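The real tips end at the +20 mm marks, at crop (260,222) and (345,352). The finger tips therefore sit about 20 mm above the reported TCP, so I'll grasp at a reported z of about 0.050, which puts the tips at 0.070.

>>> move_arm --pt "0.03 0 -1 0 0 0" --pt "0 0 -1 0 0 0" --pt "0 0 -1 0 0 0" --pt "0 0 -0.6 0 0 0" --pt "0 0 0 0 0 0"

```text
time: 13.55
eef_pos: [0.5569, -0.1255, 0.0754]
ee_rot: [[0.999, 0.045, -0.003], [0.045, -0.999, 0.001], [-0.003, -0.001, -1.0]]
contact_force: [-0.8, -0.2, -0.1]
width: 0.094
gripper_force: 0.0
```

>>> move_arm --pt "0 0 -0.5 0 0 0" --pt "0 0 -0.5 0 0 0" --pt "0 0 0 0 0 0" --pt "0 0 0 0 0 0"

```text
time: 13.95
eef_pos: [0.5582, -0.1258, 0.052]
ee_rot: [[0.999, 0.044, -0.0], [0.044, -0.999, 0.0], [-0.0, -0.0, -1.0]]
contact_force: [-0.5, -0.4, 1.1]
width: 0.0937
gripper_force: 0.0
```

>>> move_arm --pt "0 0 0 0 0 0" --pt "0 0 0 0 0 0" --pt "0 0 0 0 0 0" --pt "0 0 0 0 0 0" --pt "0 0 0 0 0 0" --claw 57 --grip_force 20

```text
time: 14.45
eef_pos: [0.5582, -0.1256, 0.0521]
ee_rot: [[0.999, 0.044, 0.0], [0.044, -0.999, 0.0], [0.0, -0.0, -1.0]]
contact_force: [-1.1, 2.3, 1.7]
width: 0.0588
gripper_force: 1.4
```

>>> move_arm --pt "0 0 0 0 0 0" --pt "0 0 0 0 0 0" --pt "0 0 0 0 0 0" --pt "0 0 0 0 0 0" --pt "0 0 0 0 0 0" --claw 38

```text
time: 14.95
eef_pos: [0.5583, -0.1257, 0.0524]
ee_rot: [[0.999, 0.044, 0.0], [0.044, -0.999, -0.0], [0.0, 0.0, -1.0]]
contact_force: [-1.5, 1.1, 6.5]
width: 0.0422
gripper_force: 20.0
```

>>> move_arm --pt "0 0 0.15 0 0 0" --pt "0 0 0 0 0 0"

```text
time: 15.15
eef_pos: [0.5582, -0.1258, 0.0558]
ee_rot: [[0.999, 0.044, 0.0], [0.044, -0.999, -0.0], [0.0, 0.0, -1.0]]
contact_force: [1.0, 0.1, -3.2]
width: 0.0416
gripper_force: 20.0
```

```bash
python3 - <<'E'
from h import *
c=shot("top","pics/t10.png");s=shot("side","pics/s10.png")
for x in(c,s):
  print([b for b in blobs(x,(5,150,100),(35,255,255),6) if (300<b[1][0]<360 and 190<b[1][1]<230) or (260<b[1][0]<300 and 225<b[1][1]<262)])
s0=dict(np.load("pics/side3.npz"))
print([b for b in blobs(s0,(5,150,100),(35,255,255),6) if (260<b[1][0]<300 and 225<b[1][1]<262)])
E
```

```text
[]
[(np.int32(27), [337.9, 194.3], [326, 192, 20, 8]), (np.int32(10), [319.7, 196.9], [316, 196, 9, 3]), (np.int32(38), [275.6, 243.5], [272, 240, 9, 8])]
[(np.int32(187), [279.6, 240.4], [271, 234, 19, 15]), (np.int32(31), [284.0, 249.1], [280, 247, 9, 6])]
```

The pull is -3.2 N, about the pack's weight, so it's rising freely. I'll go on slowly.

>>> move_arm --pt "0 0 0.2 0 0 0" --pt "0 0 0.2 0 0 0" --pt "0 0 0.2 0 0 0" --pt "0 0 0.2 0 0 0"

```text
time: 15.65
eef_pos: [0.5582, -0.1258, 0.0763]
ee_rot: [[0.999, 0.044, 0.0], [0.044, -0.999, -0.0], [0.0, 0.0, -1.0]]
contact_force: [-0.5, -0.0, -2.9]
width: 0.042
gripper_force: 20.0
```

>>> move_arm --pt "0 0 0.3 0 0 0" --pt "0 0 0.3 0 0 0" --pt "0 0 0.3 0 0 0" --pt "0 0 0.3 0 0 0"

```text
time: 16.05
eef_pos: [0.5582, -0.1257, 0.1064]
ee_rot: [[0.999, 0.044, 0.0], [0.044, -0.999, -0.0], [0.0, 0.0, -1.0]]
contact_force: [-0.1, 0.3, -1.7]
width: 0.0422
gripper_force: 20.0
```

>>> move_arm --pt "0 0 0.4 0 0 0" --pt "0 0 0.4 0 0 0" --pt "0 0 0.4 0 0 0" --pt "0 0 0.4 0 0 0"

```text
time: 16.45
eef_pos: [0.5582, -0.1257, 0.1467]
ee_rot: [[0.999, 0.044, 0.0], [0.044, -0.999, -0.0], [0.0, 0.0, -1.0]]
contact_force: [-0.1, -0.1, -2.4]
width: 0.0416
gripper_force: 20.0
```

>>> move_arm --pt "0 0 0.4 0 0 0" --pt "0 0 0.3 0 0 0" --pt "0 0 0.1 0 0 0" --pt "0 0 0 0 0 0" --pt "0 0 0 0 0 0"

```text
time: 16.95
eef_pos: [0.558, -0.1257, 0.1653]
ee_rot: [[0.999, 0.044, -0.001], [0.044, -0.999, 0.0], [-0.001, -0.0, -1.0]]
contact_force: [-0.2, 0.2, -2.5]
width: 0.0419
gripper_force: 20.0
```

```bash
python3 - <<'E'
from h import *
s=shot("side","pics/s11.png");c=shot("top","pics/t11.png");t=ctrl.sense();print(t["eef_pos"],t["contact_force"],t["width"],t["gripper_force"])
print([b for b in blobs(s,(100,120,60),(130,255,255),3) if 240<b[1][0]<270 and 240<b[1][1]<265])
img=s["color"][150:290,200:380,::-1].copy(); cv2.imwrite("pics/z11.png",cv2.resize(img,None,fx=4,fy=4,interpolation=0))
E
```

```text
[ 0.55796544 -0.12566619  0.1652151 ] [-0.21021098  0.16357784 -2.89114629] 0.042108589126060705 19.979429617524147
[(np.int32(24), [258.7, 252.9], [256, 251, 6, 5])]
```

View pics/z11.png

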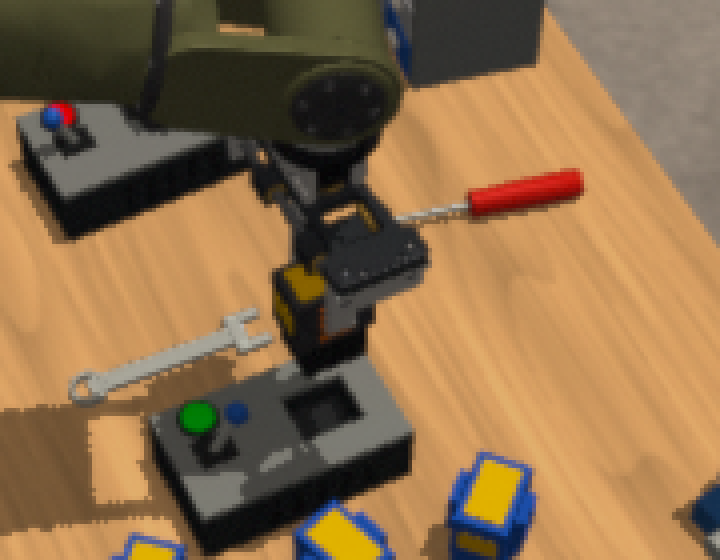

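The pack hangs upright at crop (325,310) above its empty well at (325,400). The blue ball is still at off, (238,412). The lift is about 113 mm, so the foot is about 8 cm clear.

```bash
python3 -c "
from rig import ctrl
print(ctrl.close_job())"
```

```text
the job is handed in; nothing more can be done
None
```

I switched the green-lamp charger off, and its pack is now held by both catches, upright and still, about 8 cm above the well. The job is handed in, but it returned no verdict.

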